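Sort two metal blanks through a diverter chute

ROBOT

A 7-joint arm with a two-finger parallel gripper is mounted at the origin on a cart in front of the work surface, level with it; the furniture and walls round the work are solid. World frame = base frame: x ahead of the robot, y to its left, z up, the work surface at z = 0. Lengths are in m, angles in rad, forces in N, time in s.
With the tool pointing down it reaches from about 0.4 to 0.875 m from the base axis. Payload 19.3 kg.
Tool frame: the origin (TCP) lies midway between the tips of the shut fingers; the grasp point (between the pads) lies 19 mm behind it; z points along the fingers, y is the direction in which the jaws open and shut (so a half turn about z gives the same grasp; the last joint's range is limited). The gripper opens to 85 mm and grips with 20 to 120 N. Pads are 22 mm wide; open, the fingers measure 114 mm over their backs; the gripper's body (76 mm by 85 mm) begins 54 mm behind the grasp point. The pads swing forward as they close: fully open they stand 13 mm farther back than shut.
Start: joints at [-1.341, 0.521, -0.036, 1.599, 0.021, 1.021, -0.113], TCP at [0.185, 0.597, 0.231] pointing down, gripper open.
Joint ranges: [-2.91, 2.91], [-0.3, 2.13], [-1.5, 1.42], [0.17, 2.43], [-1.26, 4.41], [0.16, 1.93], [-2.52, 2.52]. Speed limits (rad/s): [1.89, 1.89, 2.39, 2.39, 3.01, 3.01, 3.01].

INTERFACE

Orientations are given as a unit quaternion [x, y, z, w].
In Python, from rig import env, planner, cams, status gives the robot as it stands. The module is installed in compiled form; this text tells all that it offers. Calls block until the motion is done:
- env.move_to(position, orientation): joint-space move of the TCP to a pose.
- env.move_straight(position, vel=0.15, orientation=None): straight line of the TCP; orientation=None keeps the orientation; vel is the mean speed in m/s.
- env.move_joints(angles): joint-space move.
- env.release() and env.gripper_close(squeeze=None): open the fingers fully, or close them until they stop; squeeze is the grip in N (None keeps the last).
- env.sleep(seconds).
- planner.solve_ik(position, orientation): joint angles nearest the present ones, or None.
- cams.get_image(name): name is "scene" or "top" or "wrist"; returns the picture (400x640x3 uint8, red, green, blue); there is no depth.
- cams.camera_model(name): a dict with "K" (3x3 intrinsics, pixels), "rvec" (rotation vector, rad) and "tvec" (3), from world to camera coordinates, as OpenCV has them; the wrist camera has in their place "tool_from_camera" (4x4, takes a point from camera to tool coordinates, whose origin is the TCP and whose axes are the flange's). Camera axes: x right, y down, z forward; pixel columns grow to the right and rows downward; lengths in m; the calibration is good to about 2 mm. A picture is of the moment at which its call begins: read the wrist's pose just before it. camera_model takes no time and is no camera call.
A pose or a line that the arm cannot do raises env.MotionError and nothing moves.
- env.finish_job(): hands the job in, once; it reports no verdict.
Trained networks look in the newest picture that a camera, given by its name, has taken for a name from the list of things; names that differ only in an ending like _2 or _b are one class to them, and where a whole thing is asked for, a point or a joint stands for the part that bears it (a point fixed in the world has none). Each returns a list of dicts, best first, with "score" (0 to 1); they miss things now and then, are a little off and sometimes report something else, mostly with a low value. They report only what shows in the picture. A call takes as long as a camera call. They do not tell look-alikes from the thing itself.
- cams.cut_out(camera, label): "pixels" (400x640 bool, what is visible of it) and "rect" ([left, top, right, bottom] in pixels, round what is visible of it).
Readings, each from a call of its own:
- status.get_clock(): time.
- status.get_joints(): joint angles.
- status.get_dq(): joint speeds.
- status.get_joint_efforts(): joint torques, N m.
- status.get_ee_pos(): TCP position.
- status.get_tcp_rot(): TCP orientation.
- status.get_ft_force(): force on the tool from outside, world axes, zero at the start.
- status.get_torque(): the same for the moment, N m.
- status.get_gripper_width(): finger opening in m.
Only numpy, scipy, OpenCV 4.12 (cv2) and the standard library are available. Lean on these libraries where they do the work, as an engineer would, in place of code of your own. Each camera call takes 0.05 s, during which the arm holds its last target. There are 200 camera calls.

TASK

Sort the two square blanks through the diverter sorter: first the brass one into the yellow tray, then the steel one into the grey tray. Before each blank, swing the lever firmly against its end stop, without forcing it, so that the flap opens the way to that tray; then turn the blank square to the slot in the top plate, feel for the slot and let the blank drop through. Leave the culture dish, the slide box and the tape roll where they are.

Things in the scene. Friction and masses are not known exactly. Their poses are not given: they have to be found in the camera images.
- sorter: Fixed sorter: housing with clear front, 76 deep (x) x 156 wide (y) x 190 high, on a base 88 x 336; a tray pocket on either side, walls 80 high. Origin: centre of underside, on the desk; x points to its back (away from the robot at yaw 0), y left, z up; lever at the front. An aluminium guide plate, 76 x 120 x 6, on top; one through slot, 34 along x and 27 along y, at the plate's centre.
- plate_middle (a point): Point on the sorter's middle, level with the guide plate's top face (196 above the desk); axes as the sorter's. The plate was clamped by hand: its slot is centred in x but lies anywhere up to 10 to the +y or -y side of this point. That offset is not reported: find it by feel or by eye. The plate itself does not move.
- fence_height (a point): Top level of the black fence (204 above the desk), at the sorter's middle, not at the fence. Fence: 8 high, 6 thick, 50 long along x, fixed on the plate along the slot's +y edge, face flush with that edge. A blank slid low over the plate to +y stops against it lying over the slot, 1.5 too far to +y. Keep fingertips more than 8 above the plate.
- diverter (a joint): Angle (rad) of the flap and its lever, on one shaft along the sorter's x, 100 above the desk. 0 upright, + leans to the sorter's +y; stops at about +-0.65. The flap leans the SAME way as the lever and closes that side: + stop sends blanks to the -y tray, - stop to the +y tray. Starts between -0.3 and 0.3, needs about 2 N at the pin, stays where left. Past the stop the lever winds up a spring, 1.3 N per mm at the pin.
- lever_pin (a point): Middle of the lever's black handle pin: a smooth horizontal round pin, diameter 14, 42 long along the sorter's x, pointing to -x from the flat steel lever; 123 from the shaft (centre 223 above the desk when upright, 198 at the stops), 92 in front of the centre. The pin can be pushed sideways by closed fingers, or pinched from above; 5 mm past the stop is plenty, more than 17 mm is forcing it.
- yellow_tray: Yellow open tray, for the brass blank: 78 (x) x 80 (y) x 24 high, walls and floor 3. Origin: centre of its underside; axes as the sorter's. Fixed in the sorter's left or right pocket, 120 from its middle (which side varies).
- grey_tray: Grey open tray, for the steel blank: same size, in the other pocket.
- brass_blank: Yellow brass square blank, 24 x 24 x 40 high, standing on end on the desk, about 190 g. Origin: centre of its underside; z along its height, x and y square to its flats.
- brass_blank_center (a point): Centre of the brass blank, 20 above its underside.
- steel_blank: Silvery steel square blank, 24 x 24 x 40 high, standing on end on the desk, about 180 g. Origin: centre of its underside; z along its height, x and y square to its flats.
- steel_blank_center (a point): Centre of the steel blank, 20 above its underside.
- culture_dish: Bystander: round pink culture dish, 93 across, 16 high. Origin: centre of its underside.
- slide_box: Bystander: flat case of microscope slides, 68 x 81 x 16. Origin: centre of its underside.
- tape: Bystander: roll of beige tape, 67 across, 19 high. Origin: centre of its underside.
There are look-alikes about, which are no part of the job. Of the things that look like the yellow_tray, the larger one is meant.

How it is judged:
On the way, in this order (a step that is already met when the one before it is completed fails the run):
1. the lever is against the stop that opens the way to the yellow tray (((y of yellow_tray in the frame of sorter above 0 m and value of joint diverter below -0.6 rad) or (y of yellow_tray in the frame of sorter below 0 m and value of joint diverter above 0.6 rad))), for 0.1 s.
2. the brass blank goes through the slot with the lever so set (x of brass_blank_center in the frame of sorter between -0.03 and 0.03 m and y of brass_blank_center in the frame of sorter between -0.035 and 0.035 m and z of brass_blank_center in the frame of sorter between 0.08 and 0.212 m and ((y of yellow_tray in the frame of sorter above 0 m and value of joint diverter below -0.6 rad) or (y of yellow_tray in the frame of sorter below 0 m and value of joint diverter above 0.6 rad))), for 0.03 s.
3. the brass blank lies in the yellow tray (x of brass_blank_center in the frame of yellow_tray between -0.038 and 0.038 m and y of brass_blank_center in the frame of yellow_tray between -0.039 and 0.039 m and z of brass_blank_center in the frame of yellow_tray between 0 and 0.045 m and linear speed of brass_blank below 0.02 m/s and angular speed of brass_blank below 0.3 rad/s), for 0.2 s.
4. the lever is against the stop that opens the way to the grey tray (((y of grey_tray in the frame of sorter above 0 m and value of joint diverter below -0.6 rad) or (y of grey_tray in the frame of sorter below 0 m and value of joint diverter above 0.6 rad))), for 0.1 s.
5. the steel blank goes through the slot with the lever so set (x of steel_blank_center in the frame of sorter between -0.03 and 0.03 m and y of steel_blank_center in the frame of sorter between -0.035 and 0.035 m and z of steel_blank_center in the frame of sorter between 0.08 and 0.212 m and ((y of grey_tray in the frame of sorter above 0 m and value of joint diverter below -0.6 rad) or (y of grey_tray in the frame of sorter below 0 m and value of joint diverter above 0.6 rad))), for 0.03 s.
At the end, for the whole second after the job is handed in: The brass blank lies at rest inside the yellow tray and the steel blank at rest inside the grey tray (centre within the tray's walls and less than 45 mm above its underside); the lever still stands within 0.05 rad of the stop that opens the way to the grey tray (all of step 3 and x of steel_blank_center in the frame of grey_tray between -0.038 and 0.038 m and y of steel_blank_center in the frame of grey_tray between -0.039 and 0.039 m and z of steel_blank_center in the frame of grey_tray between 0 and 0.045 m and linear speed of steel_blank below 0.02 m/s and angular speed of steel_blank below 0.3 rad/s and ((y of grey_tray in the frame of sorter above 0 m and value of joint diverter below -0.6 rad) or (y of grey_tray in the frame of sorter below 0 m and value of joint diverter above 0.6 rad))); the robot touches nothing.
It fails at once if the lever is forced (its pin pushed more than about 17 mm past where it stands at the stop) (y of lever_pin in the frame of sorter above 0.092 m or y of lever_pin in the frame of sorter below -0.092 m).
It fails at once if a bystander is moved by more than 20 mm (distance of any of culture_dish, slide_box, tape from where it was at the start of the episode above 0.02 m).
It also fails if it takes over 72 s, if anything falls off the work surface, if the arm or the gripper's body presses on something with over 40 N, if the wrist force passes 120 N, or if a joint passes its speed limit or range.

## Working session

There is one attempt and no reset: what is moved stays moved. The work goes in short steps, each a Python script; the robot and the scene stay as the last script left them, time stands still between calls to the robot, and variables do not carry over. Pictures are saved under pics/ and viewed, about 8 in all and at most 12, crops included, and the job is handed in when it is done.

```bash
mkdir -p pics; python3 - <<'E'
from rig import env, planner, cams, status
import cv2, numpy as np
for n in ("scene","top"):
    im=cams.get_image(n); cv2.imwrite(f"pics/{n}0.png",cv2.cvtColor(im,cv2.COLOR_RGB2BGR))
    m=cams.camera_model(n); R=cv2.Rodrigues(np.array(m["rvec"],float))[0]
    print(n,np.array(m["K"]).round(1).tolist(),(-R.T@np.ravel(m["tvec"])).round(3),R.round(2).tolist())
    for l in ("sorter","yellow_tray","grey_tray","brass_blank","steel_blank","lever_pin","culture_dish","slide_box","tape"):
        print(l,[(round(float(d["score"]),2),[int(v) for v in d["rect"]]) for d in cams.cut_out(n,l)])
print(status.get_clock(),status.get_ee_pos(),status.get_tcp_rot(),cams.camera_model("wrist"))
E
```

```text
scene [[432.2, 0.0, 315.2], [0.0, 432.2, 196.9], [0.0, 0.0, 1.0]] [0.089 0.994 0.651] [[-0.88, -0.47, -0.0], [-0.22, 0.42, -0.88], [0.42, -0.78, -0.48]]
sorter [(0.82, [295, 157, 374, 257])]
yellow_tray [(0.8, [282, 199, 306, 215])]
grey_tray [(0.51, [311, 221, 323, 226]), (0.24, [295, 155, 373, 255])]
brass_blank [(0.71, [352, 262, 369, 282])]
steel_blank [(0.56, [292, 282, 307, 299])]
lever_pin [(0.72, [355, 159, 375, 201])]
culture_dish [(0.67, [363, 227, 376, 248]), (0.25, [294, 281, 308, 302])]
slide_box []
tape [(0.59, [238, 294, 249, 308]), (0.51, [295, 158, 372, 254])]
top [[486.4, 0.0, 328.1], [0.0, 486.4, 198.4], [0.0, 0.0, 1.0]] [0.379 0.178 1.293] [[-0.03, -1.0, -0.01], [-0.99, 0.03, -0.11], [0.11, 0.0, -0.99]]
sorter [(0.96, [319, 165, 456, 225])]
yellow_tray [(0.57, [365, 128, 392, 150]), (0.22, [325, 172, 355, 201])]
grey_tray [(0.71, [323, 171, 354, 201])]
brass_blank [(0.58, [298, 249, 308, 258])]
steel_blank []
lever_pin [(0.66, [374, 204, 394, 228]), (0.53, [377, 206, 394, 229])]
culture_dish [(0.79, [358, 226, 388, 265]), (0.6, [374, 205, 389, 228])]
slide_box [(0.91, [416, 216, 446, 245])]
tape [(0.86, [212, 169, 236, 191])]
1.0 [0.18460473 0.59710459 0.23128767] [ 1.49393029e-01  9.88777893e-01 -2.02443315e-05 -5.56727767e-06] {'K': array([[311.06908363,   0.        , 321.0533404 ],
       [  0.        , 311.06908363, 203.19004192],
       [  0.        ,   0.        ,   1.        ]]), 'tool_from_camera': array([[-2.89043150e-04, -9.45803668e-01, -3.24738877e-01,
         8.41548657e-02],
       [ 9.99999732e-01, -5.47398388e-05, -7.30648374e-04,
         6.80132931e-04],
       [ 6.73273758e-04, -3.24739001e-01,  9.45803430e-01,
        -1.42926735e-01],
       [ 0.00000000e+00,  0.00000000e+00,  0.00000000e+00,
         1.00000000e+00]])}
```

```bash
python3 - <<'E'
import cv2
a=cv2.imread("pics/top0.png")[110:310,190:490]; cv2.imwrite("pics/topc.png",cv2.resize(a,None,fx=2.66,fy=2.66,interpolation=cv2.INTER_CUBIC))
a=cv2.imread("pics/scene0.png")[140:340,190:440]; cv2.imwrite("pics/scenec.png",cv2.resize(a,None,fx=3,fy=3,interpolation=cv2.INTER_CUBIC))
E
```

```text
(no output)
```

View pics/topc.png

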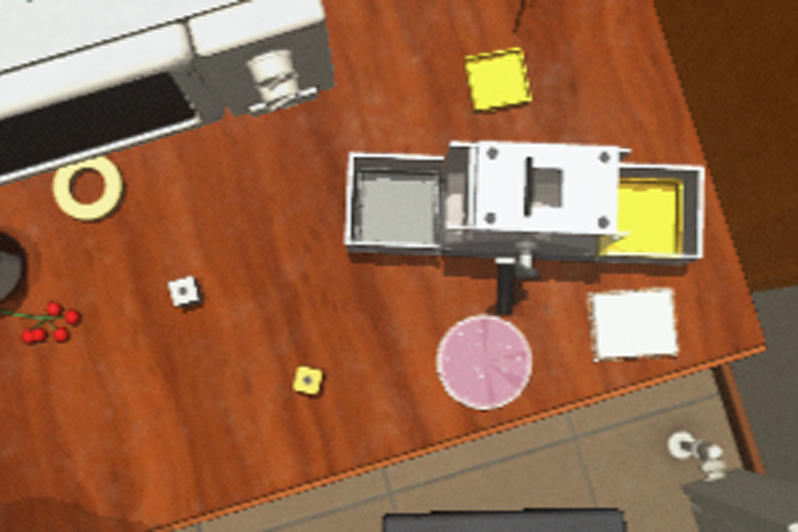

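View pics/scenec.png

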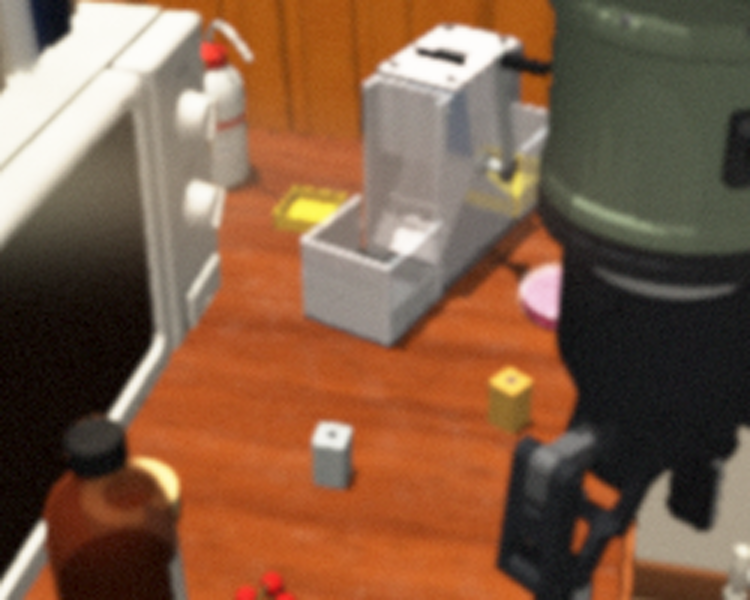

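The top view shows the sorter with the grey tray on its left (+y, crop ≈395,205) and the yellow tray on its right (−y, ≈650,215). The smaller yellow look-alike lies behind it. The brass blank is at crop ≈(308,380), steel ≈(184,291), the slot ≈(547,187) with the fence to its left, and the lever is nearly upright at ≈(510,285).

```bash
cat > h.py <<'E'
from rig import env, planner, cams, status
import cv2, numpy as np
from scipy.spatial.transform import Rotation as Rot
def cam(n):
    m=cams.camera_model(n); K=np.array(m["K"],float)
    if n=="wrist":
        T=np.eye(4); T[:3,:3]=Rot.from_quat(status.get_tcp_rot()).as_matrix(); T[:3,3]=status.get_ee_pos()
        T=T@np.array(m["tool_from_camera"]); return K,T[:3,:3],T[:3,3]
    R=cv2.Rodrigues(np.array(m["rvec"],float))[0]; return K,R.T,-R.T@np.ravel(m["tvec"]).astype(float)
def back(c,uv,z):
    K,R,t=c; d=np.c_[np.atleast_2d(uv),np.ones(len(np.atleast_2d(uv)))]@np.linalg.inv(K).T@R.T
    return t+d*((z-t[2])/d[:,2])[:,None]
def proj(c,P):
    K,R,t=c; p=(np.atleast_2d(P)-t)@R@K.T; return p[:,:2]/p[:,2:]
def down(yaw):   # tool pointing down; tool y axis (jaws) at angle yaw+90deg of world x (mod 180)
    return (Rot.from_euler('z',yaw)*Rot.from_quat([1,0,0,0])).as_quat()
def snap(n,f,crop=None,s=1):
    c=cam(n); im=cams.get_image(n); a=im[...,::-1]
    if crop: a=a[crop[1]:crop[3],crop[0]:crop[2]]
    cv2.imwrite("pics/"+f,cv2.resize(a,None,fx=s,fy=s,interpolation=cv2.INTER_CUBIC)); return c,im
E
python3 - <<'E'
from h import *
c=cam("top"); f=lambda p:np.array(p)/2.66+[190,110]
q=back(c,f([(348,153),(345,255),(702,262),(704,167)]),.08); print(q.round(3).tolist(), q.mean(0).round(4))
print("lens",[np.linalg.norm(q[i]-q[i-1]).round(3) for i in range(4)])
e=q[0]+q[1]-q[2]-q[3]; print("y axis yaw",np.arctan2(e[1],e[0])-np.pi/2)
print("slot",back(c,f([(547,187)]),.196),"plate",back(c,f([(472,142),(628,150),(622,235),(468,228)]),.196).round(3).tolist())
print("brass,steel",back(c,f([(308,378),(184,290)]),.04),"pin",back(c,f([(506,288)]),.22))
print("dish,box",back(c,f([(484,362),(634,325)]),.016))
# current tool yaw and ik checks
R=Rot.from_quat(status.get_tcp_rot()).as_matrix(); print(R.round(2).tolist())
b=back(c,f([(308,378)]),.04)[0]
for yaw in np.arange(-180,180,30):
    s=planner.solve_ik([b[0],b[1],.25],down(np.radians(yaw))); print(yaw, None if s is None else np.round(s,2))
E
```

```text
[[0.588, 0.2, 0.08], [0.491, 0.205, 0.08], [0.474, -0.13, 0.08], [0.564, -0.137, 0.08]] [0.5295 0.0345 0.08  ]
lens [np.float64(0.337), np.float64(0.097), np.float64(0.335), np.float64(0.09)]
y axis yaw -0.05960112851768029
slot [[0.53346342 0.02820218 0.196     ]] plate [[0.574, 0.091, 0.196], [0.563, -0.043, 0.196], [0.49, -0.034, 0.196], [0.5, 0.097, 0.196]]
brass,steel [[0.37681695 0.24476151 0.04      ]
 [0.4651617  0.36307367 0.04      ]] pin [[0.446538   0.06915303 0.22      ]]
dish,box [[ 0.38740639  0.07289877  0.016     ]
 [ 0.41934377 -0.07591128  0.016     ]]
[[-0.96, 0.3, -0.0], [0.3, 0.96, -0.0], [0.0, -0.0, -1.0]]
-180 [-0.74  0.22  0.04  2.02 -0.01  0.9   0.87]
-150 [-0.63  0.22 -0.09  2.01  0.02  0.91  1.36]
-120 [-0.54  0.22 -0.2   2.01  0.06  0.91  1.85]
-90 [-0.44  0.23 -0.31  2.01  0.09  0.92  2.34]
-60 [ 0.27  0.46 -1.26  1.98  0.5   1.07  2.45]
-30 [-1.61  0.48  1.25  2.05 -0.55  1.   -2.18]
0 [-1.29  0.27  0.71  2.04 -0.22  0.91 -2.03]
30 [-1.2   0.25  0.6   2.04 -0.18  0.9  -1.56]
60 [-1.1   0.23  0.47  2.04 -0.13  0.9  -1.08]
90 [-1.02  0.23  0.38  2.03 -0.11  0.9  -0.59]
120 [-0.93  0.22  0.26  2.03 -0.07  0.9  -0.1 ]
150 [-0.84  0.22  0.15  2.02 -0.04  0.9   0.38]
```

```bash
python3 - <<'E'
from h import *
env.move_to([.41,.30,.27],down(np.pi)); c,im=snap("wrist","w1.png")
for l in ("brass_blank","steel_blank"):
    for d in cams.cut_out("wrist",l)[:2]:
        cnt=np.argwhere(d["pixels"])[:,::-1]
        print(l,round(d["score"],2),[int(v) for v in d["rect"]],back(c,[cnt.mean(0)],.03).round(3))
env.move_to([.46,.035,.36],down(np.pi-.06)); c2,im=snap("wrist","w2.png")
np.savez("c.npz",*c,*c2)
print(status.get_clock(),status.get_ee_pos(),status.get_ft_force())
E
```

```text
brass_blank 0.75 [265, 125, 292, 154] [[0.374 0.248 0.03 ]]
brass_blank 0.64 [108, 109, 184, 183] [[0.383 0.085 0.03 ]]
steel_blank 0.87 [358, 196, 384, 223] [[0.462 0.366 0.03 ]]
3.7 [0.45993355 0.03647361 0.35948163] [-0.95158121  0.44650464 -1.20426432]
```

View pics/w1.png

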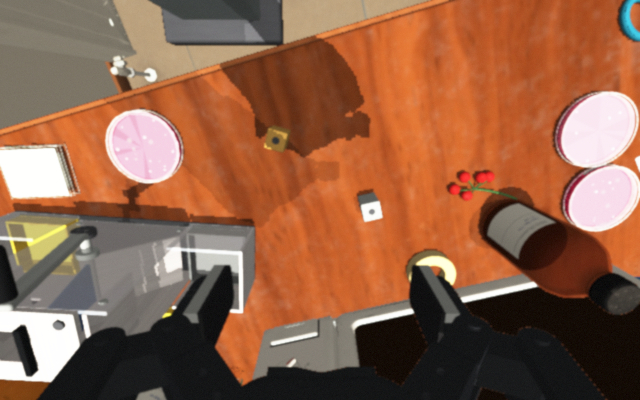

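View pics/w2.png

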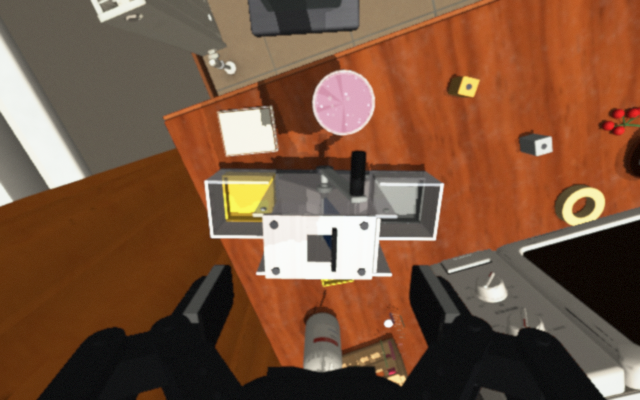

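w1 shows brass at (278,139) and steel at (370,208), both clear of other objects. w2 shows the sorter: plate ≈(264–380, 214–279), slot ≈(320,249), fence ≈(334,249), lever pin ≈(358,172), yellow tray to −y. Next I'll enlarge this area to measure it.

```bash
python3 - <<'E'
import cv2
a=cv2.imread("pics/w2.png")[145:290,200:450]; cv2.imwrite("pics/w2c.png",cv2.resize(a,None,fx=3.2,fy=3.2,interpolation=cv2.INTER_CUBIC))
a=cv2.imread("pics/w1.png"); b=[cv2.resize(a[y-25:y+25,x-25:x+25],None,fx=8,fy=8,interpolation=cv2.INTER_CUBIC) for x,y in((278,139),(370,208))]
cv2.imwrite("pics/w1c.png",cv2.hconcat(b))
E
```

```text
(no output)
```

View pics/w2c.png

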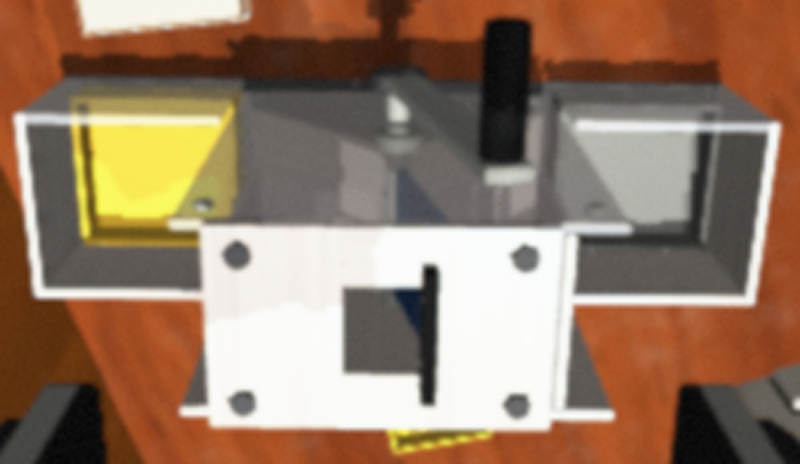

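View pics/w1c.png

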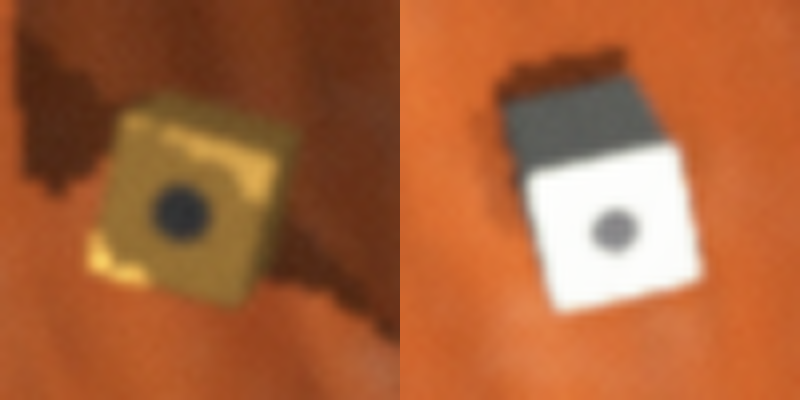

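```bash
python3 - <<'E'
from h import *
z=np.load("c.npz"); c1=[z[f"arr_{i}"] for i in range(3)]; c2=[z[f"arr_{i}"] for i in range(3,6)]
f=lambda p:np.array(p)/3.2+[200,145]
def rect(n,c,uv,h):
    q=back(c,uv,h); L=[np.linalg.norm(q[i]-q[i-1]).round(4) for i in (1,2,3,0)]
    e=q[1]+q[2]-q[0]-q[3]; print(n,q.mean(0).round(4),"len",L,"edge0 yaw deg",np.degrees(np.arctan2(e[1],e[0])).round(1)); return q
rect("brass",c1,np.array([(122,105),(275,150),(245,305),(90,270)])/8+[253,114],.04)
rect("steel",c1,np.array([(125,178),(280,145),(303,275),(157,310)])/8+[345,183],.04)
rect("pockets",c2,f([(15,115),(780,123),(755,302),(37,296)]),.08)
rect("housing",c2,f([(170,225),(632,228),(613,415),(182,412)]),.19)
rect("plate",c2,f([(202,225),(563,230),(548,430),(210,428)]),.196)
rect("screws",c2,f([(236,255),(525,257),(517,404),(243,402)]),.196)
rect("slot",c2,f([(345,288),(421,288),(421,373),(345,373)]),.196)
print("fence top left edge",back(c2,f([(423,268),(423,403)]),.204))
print("pin",back(c2,f([(507,25),(503,160)]),.22))
E
```

```text
brass [0.3745 0.248  0.04  ] len [np.float64(0.0231), np.float64(0.0234), np.float64(0.0235), np.float64(0.0248)] edge0 yaw deg 75.5
steel [0.4647 0.3668 0.04  ] len [np.float64(0.0249), np.float64(0.0226), np.float64(0.024), np.float64(0.0234)] edge0 yaw deg 103.8
pockets [0.5332 0.037  0.08  ] len [np.float64(0.3355), np.float64(0.0865), np.float64(0.3352), np.float64(0.0871)] edge0 yaw deg 86.1
housing [0.5336 0.0367 0.19  ] len [np.float64(0.1555), np.float64(0.0722), np.float64(0.1552), np.float64(0.0721)] edge0 yaw deg 86.2
plate [0.5336 0.0303 0.196 ] len [np.float64(0.1192), np.float64(0.0763), np.float64(0.1201), np.float64(0.0772)] edge0 yaw deg 86.0
screws [0.5334 0.0302 0.196 ] len [np.float64(0.0964), np.float64(0.056), np.float64(0.0964), np.float64(0.056)] edge0 yaw deg 86.2
slot [0.5333 0.0311 0.196 ] len [np.float64(0.0256), np.float64(0.0324), np.float64(0.0264), np.float64(0.0324)] edge0 yaw deg 86.7
fence top left edge [[0.50711091 0.04577332 0.204     ]
 [0.55735843 0.04341306 0.204     ]]
pin [[0.42644035 0.07292678 0.22      ]
 [0.46659357 0.07095038 0.22      ]]
```

Sorter centre ≈(0.533, 0.037), yaw −0.068; all measured sizes agree with the given ones within 2–6 mm. Slot offset ≈ −6 mm in y. The lever stands at about +0.24. Yellow is on −y, so I push the lever to the + stop first.

```bash
cat >> h.py <<'E'
YAW=-.068; C=np.array([.5333,.037]); X=np.array([np.cos(YAW),np.sin(YAW)]); Y=np.array([-X[1],X[0]])
def S(x,y,z): return np.r_[C+x*X+y*Y,z]
def fs(): f=status.get_ft_force(); return np.array([f[:2]@X,f[:2]@Y,f[2]])
def push(sign,y0,ycontact):
    q=down(YAW+np.pi/2); x=-.098
    env.gripper_close(); env.move_to(S(x,y0,.28),q); env.move_straight(S(x,y0,.189),vel=.15)
    b=fs(); print("base",b.round(1)); env.move_straight(S(x,ycontact-sign*.010,.189),vel=.1)
    y=ycontact-sign*.010
    for i in range(9):
        f=(fs()-b)[1]*-sign; print(round(y,4),"push",f.round(1))
        if f>6.5 and abs(y)>abs(ycontact)-.006: break
        y+=sign*.002; env.move_straight(S(x,y,.189),vel=.04)
    env.move_straight(S(x,y-sign*.02,.189),vel=.1); env.move_straight(S(x,y-sign*.02,.28),vel=.2)
    print("t",status.get_clock())
E
python3 - <<'E'
from h import *
for p in (S(-.098,-.012,.189),S(-.098,.06,.189),S(0,0,.22)): print(planner.solve_ik(p,down(YAW+np.pi/2)) is not None, planner.solve_ik(p,down(np.pi+YAW)) is not None)
push(1,-.012,.0564)
c,im=snap("top","t2.png",(290,110,490,260),4)
E
```

```text
True True
True True
True True
base [0.5 0.1 0.8]
0.0464 push -0.5
0.0484 push 1.2
0.0504 push 0.8
0.0524 push 1.7
0.0544 push 1.3
0.0564 push 1.7
0.0584 push 4.3
0.0604 push 8.2
t 10.1
```

View pics/t2.png

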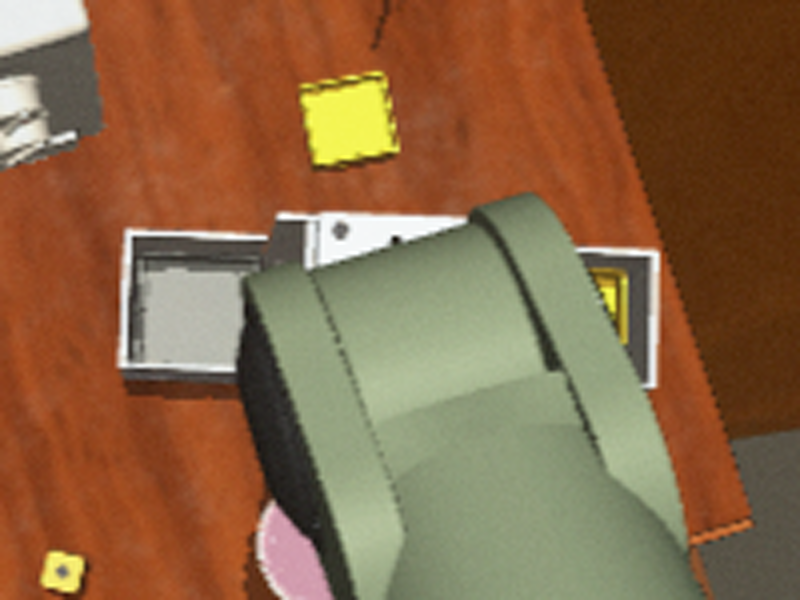

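The arm hides the lever in this view. The force trace rises at tool y ≈0.057, just where the stop was expected. Next I grasp brass and check the lever from above once the arm is clear.

```bash
cat >> h.py <<'E'
def grab(p,yawdeg):
    q=down(np.radians(yawdeg)); env.release(); env.move_to([*p,.12],q)
    env.move_straight([*p,.016],vel=.12); env.gripper_close(squeeze=40)
    print("width",status.get_gripper_width(),"ee",status.get_ee_pos().round(4)); env.move_straight([*p,.12],vel=.2)
E
python3 - <<'E'
from h import *
grab((.3745,.248),165.5); print("w",status.get_gripper_width(),status.get_clock())
p=status.get_ee_pos(); env.move_straight([*p[:2],.29],vel=.25)
snap("top","t3.png",(290,110,490,260),4)
q=down(np.pi+YAW); o=-.0065
env.move_to(S(0,o,.27),q); c,im=snap("wrist","w3.png",(160,100,480,340),2.5)
print(status.get_ee_pos().round(4),fs(),status.get_clock())
E
```

```text
width 0.023210093375652757 ee [0.3746 0.2481 0.0163]
w 0.023205756055622185 14.1417
[0.5324 0.0321 0.2698] [-0.10387264  0.04266297 -1.90114256] 16.125
```

View pics/w3.png

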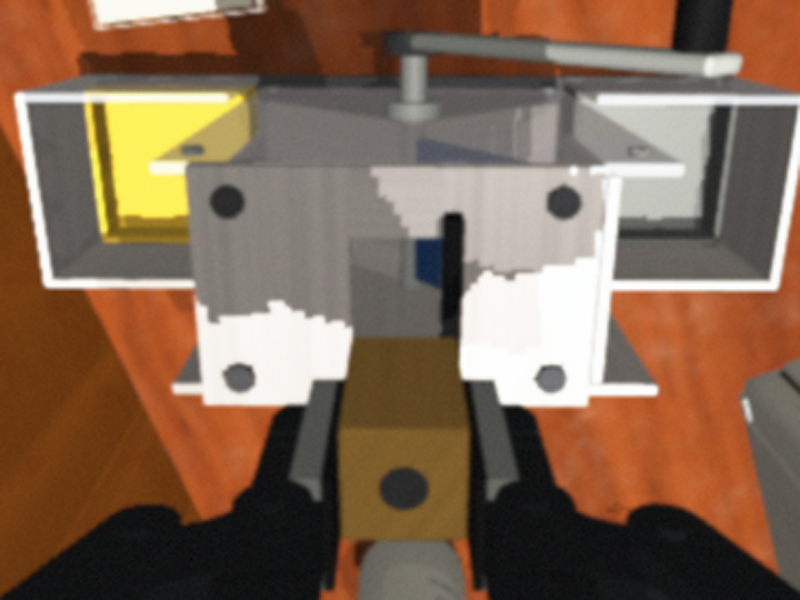

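View pics/t3.png

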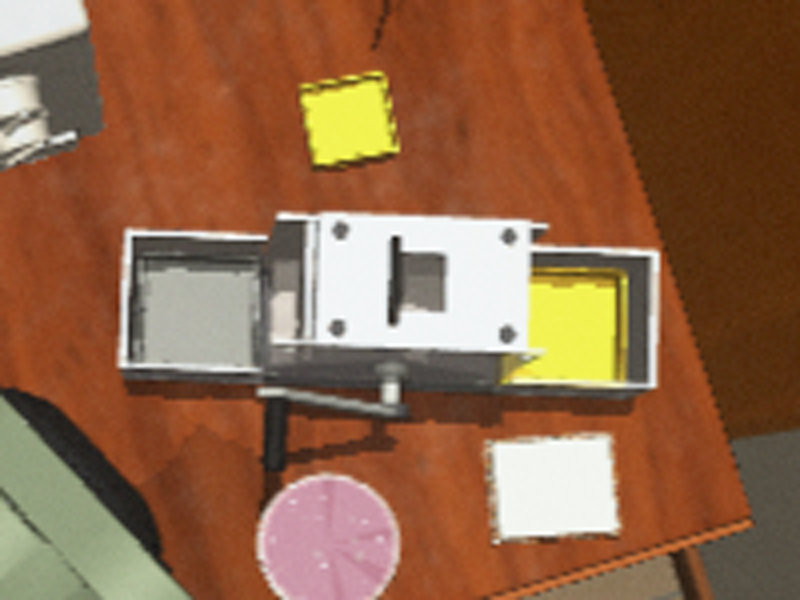

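t3 shows the pin well over to +y (crop ≈(275,430)), so the way to the yellow tray is open. w3 shows brass square in the jaws above the slot: lower edge ≈(352–457,338), slot left edge x≈349, fence face x≈442. I compare these, then lower by feel.

```bash
cat >> h.py <<'E'
def ins(o,x=0,zb=.016):
    """lower until bottom is 5 mm inside the slot; returns True if no contact"""
    q=down(np.pi+YAW); b=fs()
    for bot in (.199,.197,.195,.193,.191):
        env.move_straight(S(x,o,bot+zb),vel=.06,orientation=q); f=fs()-b
        print("bottom",bot,f.round(1),"ee",((status.get_ee_pos()[:2]-C)@Y).round(4),(status.get_ee_pos()[2]-zb).round(4))
        if f[2]>6: return False
    return True
E
python3 - <<'E'
from h import *
c=cam("wrist"); f=lambda p:np.array(p)/2.5+[160,100]; sy=lambda a:((a[:,:2]-C)@Y).round(4)
print("blank edges y",sy(back(c,f([(352,338),(457,338)]),.2537)),"slot left",sy(back(c,f([(350,240),(352,320)]),.196)),"fence face",sy(back(c,f([(443,225),(443,310)]),.204)))
p=status.get_ee_pos(); print("ee y",(p[:2]-C)@Y,"x",(p[:2]-C)@X)
env.move_straight(S(0,-.0065,.225),vel=.1,orientation=down(np.pi+YAW))
p=status.get_ee_pos(); print("ee y",(p[:2]-C)@Y,"x",(p[:2]-C)@X,Rot.from_quat(status.get_tcp_rot()).as_euler('xyz',degrees=True).round(2))
print(ins(-.0065),status.get_gripper_width(),status.get_clock())
E
```

```text
blank edges y [-0.0157  0.0078] slot left [-0.0198 -0.0197] fence face [0.0069 0.0073]
ee y -0.004992183370095135 x -0.0005303522726101569
ee y -0.006238520750571983 x 0.0001556795902782494 [1.7999e+02 2.0000e-02 1.7612e+02]
bottom 0.199 [0.2 0.8 0.5] ee -0.0065 0.1988
bottom 0.197 [ 0.5  0.9 -0.6] ee -0.0065 0.197
bottom 0.195 [-0.7  0.6 -1.1] ee -0.0065 0.1949
bottom 0.193 [-1.1  1.4 -0.3] ee -0.0065 0.1929
bottom 0.191 [-0.8  0.4  0.2] ee -0.0065 0.1909
True 0.02308129233583139 18.0417
```

It went 5 mm into the slot with no contact, so I release. Then I push the lever to the − stop, but only after checking that brass is in the yellow tray.

```bash
python3 - <<'E'
from h import *
env.release(); env.sleep(.3); p=status.get_ee_pos(); env.move_straight([*p[:2],.29],vel=.25)
env.move_to(S(-.13,.13,.32),down(YAW+np.pi/2)); env.sleep(.3)
c,im=snap("top","t4.png",(290,110,490,260),4)
print(status.get_clock())
for n in ("top","wrist"):
    c=cam(n); cams.get_image(n)
    for d in cams.cut_out(n,"brass_blank"):
        uv=np.argwhere(d["pixels"])[:,::-1].mean(0); P=back(c,[uv],.02)[0]; print(n,round(d["score"],2),uv.round(0),"sorter xy",((P[:2]-C)@X).round(3),((P[:2]-C)@Y).round(3))
E
```

```text
21.5583
wrist 0.46 [383. 312.] sorter xy -0.024 -0.135
```

View pics/t4.png

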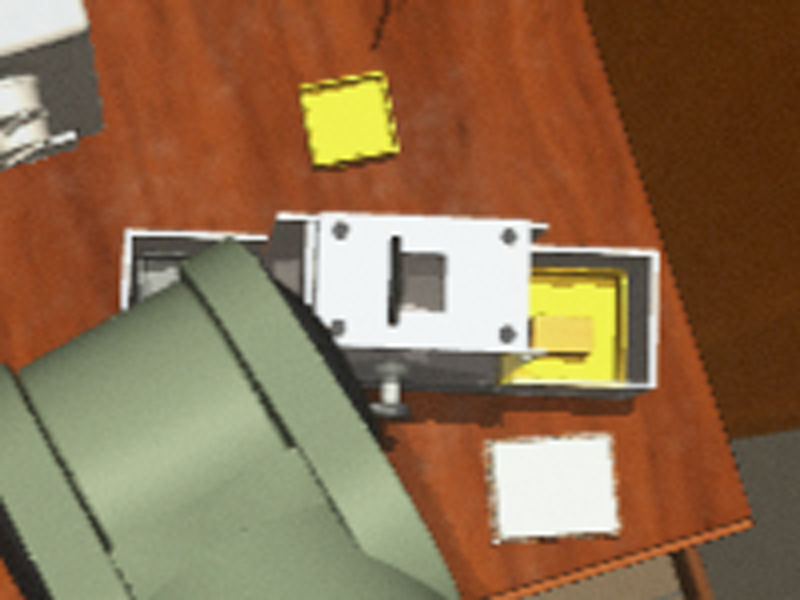

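Brass lies flat in the yellow tray (crop ≈(563,335)). Now the lever to the other stop, then steel.

```bash
python3 - <<'E'
from h import *
push(-1,.115,-.0564)
env.release(); grab((.4647,.3668),193.8)
p=status.get_ee_pos(); env.move_straight([*p[:2],.29],vel=.25)
snap("top","t5.png",(290,110,490,260),4)
print("w",status.get_gripper_width(),status.get_clock())
E
```

```text
base [ 0.9 -0.3  0.5]
-0.0464 push 2.2
-0.0484 push 2.9
-0.0504 push 2.1
-0.0524 push 1.4
-0.0544 push 1.9
-0.0564 push 1.8
-0.0584 push 2.3
-0.0604 push 4.0
-0.0624 push 8.3
t 28.3333
width 0.023250744650381995 ee [0.4648 0.3669 0.0163]
w 0.023321548760466868 33.9667
```

View pics/t5.png

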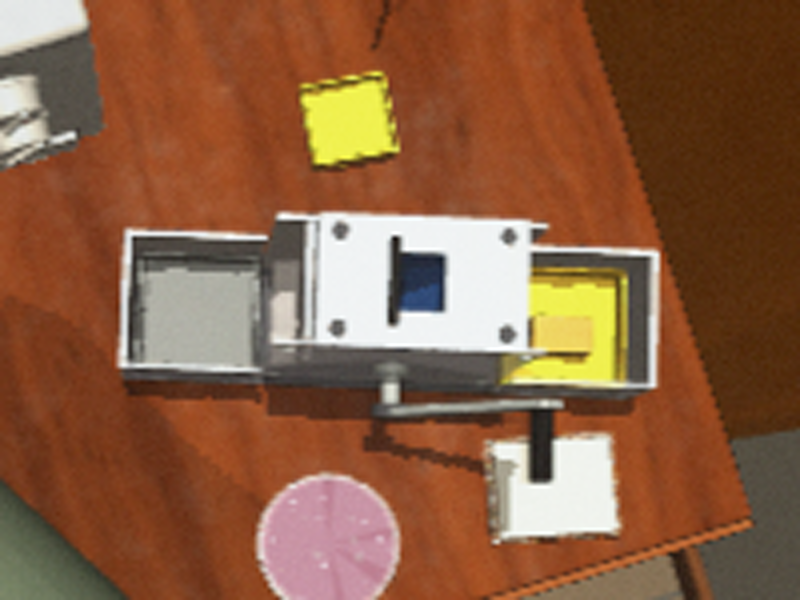

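The lever stands at the − stop (pin ≈(540,445)), brass is still in its tray, and steel is gripped. Now I insert it the same way.

```bash
python3 - <<'E'
from h import *
q=down(np.pi+YAW)
env.move_to(S(0,-.0065,.27),q); env.move_straight(S(0,-.0065,.225),vel=.12,orientation=q)
ok=ins(-.0065); print(ok,status.get_gripper_width())
if ok:
    env.release(); env.sleep(.3); p=status.get_ee_pos(); env.move_straight([*p[:2],.29],vel=.25)
    env.move_to([.40,.33,.32],q); env.sleep(.5); snap("top","t6.png",(290,110,490,260),4); print(fs())
print(status.get_clock())
E
```

```text
bottom 0.199 [ 0.5  0.4 -1.1] ee -0.0065 0.1989
bottom 0.197 [ 0.5  0.  -0.1] ee -0.0065 0.197
bottom 0.195 [-0.3 -0.   0.6] ee -0.0065 0.1949
bottom 0.193 [-0.3  0.5  0.3] ee -0.0065 0.1929
bottom 0.191 [-0.   0.1  0.3] ee -0.0065 0.1909
True 0.023211078954135368
[ 0.6629311   0.28848248 -1.16954015]
40.3083
```

```bash
ls -la pics/t6.png
```

```text
-rw-r--r-- 1 agent agent 531759 Dec  5 13:53 pics/t6.png
```

View pics/t6.png

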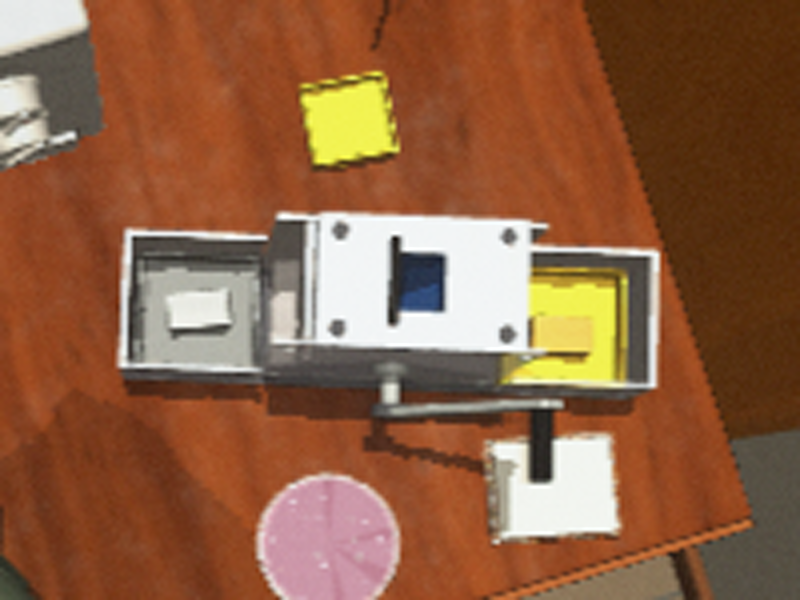

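Steel lies in the grey tray (≈(198,310)), brass in the yellow tray, and the lever is still at the − stop. The dish and slide box have not moved and the arm is clear, so I hand in.

```bash
python3 -c "
from rig import env,status
env.finish_job(); print(status.get_clock())"
```

```text
the job is handed in; nothing more can be done
the job is handed in; nothing more can be done
```

I put the brass blank into the yellow tray and then the steel blank into the grey tray, and handed the job in at about 40 s of the 72 s allowed.

- **Lever:** I pushed it with closed fingers to the + stop for brass, then to the − stop for steel. Each time I pushed only until the force reached about 8 N, roughly 5 mm past the stop by the spring rate.
- **Slot:** By eye it lay about 6.5 mm to the −y side. Both blanks went 5 mm in with no contact force before I released them, so I didn't need to feel for the slot.
- **Last checks:** The final top picture shows each blank lying flat in its tray and the lever still at the − stop. It also shows the dish and slide box where they were and the arm touching nothing.
- **Not checked or slightly off:** The tape roll was outside that last picture, but the arm never went near it. The first contact with the − stop came about 2 mm later than I expected from the + stop. The network found no brass blank in the top picture after the first drop, so I confirmed that one by looking at the picture.

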